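Open the safety-capped oxide jar

TASK

The oxide jar with the safety cap is wanted for weighing out. Squeeze the two side tabs of its cap inward and, keeping them in, turn the cap anticlockwise about a fifth of a turn until it is free of the neck; then lift it off and set it down gently, right way up and flat, on the clear end of the plank, wholly on the wood. Leave the fired discs and the other loose things on the bench where they are.

Things in the scene. Friction and masses are not known exactly. Their poses are not given: they have to be found in the camera images.
- jar: the oxide jar: square white plastic jar, 100 x 100 mm, shoulder 120 mm above its underside, held fast in one of four square pockets (122 mm apart) of a wooden rack; it cannot turn or lift. Origin: centre of its underside, z up. It alone has a tall cap with side tabs: two like jars have plain, lower ribbed caps (leave them shut), the fourth pocket holds an open tin
- jar_mouth (a point): centre of the neck's rim, 158 mm above the jar's underside. The hollow neck is 40 mm across and carries two lugs on its sides that hold the cap down until it is turned. Two stop lugs, 6.5 mm high, 32 to 40 mm from the axis, stand on the shoulder beside the cap's tabs
- cap: grey plastic safety cap on that jar: round, 57 mm across, 40 mm tall, about 65 g. Origin: centre of its open underside (122 mm above the jar's origin when seated), z up. Its two side tabs are on +y and -y: flat faces 20 mm wide, from the underside to 34 mm up, 66 mm apart face to face when out, 57 mm when fully in. Shut, its x axis lies along the jar's x axis (within 2 degrees)
- cap_grip (a point): point on the cap's axis 28 mm above its underside: the height at which to squeeze the tabs. Fingertips lower than 6 mm above the underside strike the stop lugs when turning. With both tabs in by 3 mm or more the cap turns freely anticlockwise seen from above, and lifts off once turned 50 to 125 degrees (75 is good); with a tab out it stops after 3 degrees; it does not turn clockwise
- tab_a (a joint): travel of the +y tab (the one to the left seen from the robot, within 20 degrees) inward: 0 out, 0.0045 m fully in; sprung, starts to move at 3.6 N and is fully in at 9 N (20 to 30 N of grip holds both in)
- tab_b (a joint): travel of the -y tab (to the right seen from the robot) inward: the same
- plank: plain wooden plank lying on the bench, fixed, 400 mm long (its x axis), 150 mm wide (y), 30 mm thick. Origin: centre of its underside. Its clear end is the half on its -x side, nearer the robot; fired discs lie on the other half
- disc_1: fired clay test disc, 48 mm across, 9 mm thick, loose on the plank; origin: centre of its underside
- disc_2: second such disc
- disc_3: third such disc
- brush: loose flat brush, 210 mm long (x axis), lying on the bench; origin under its middle
- trowel: loose flat-bladed trowel, 260 mm long (x axis), lying on the bench; origin under its middle
- cup: loose terracotta cup, 76 mm across, 85 mm tall; origin: centre of its underside
- mallet: loose rubber mallet, 250 mm long (x axis), lying on the bench; origin under its middle
Things that resemble listed ones, but are neither listed nor needed, are in the scene too. What is meant by the cap is not purple, and is the smaller of those in its own colour.

How it is judged:
By the outcome, as a careful person would: the job done as asked, in the order asked, and still so for the second after the job is handed in, with the robot touching nothing.
It also fails if it takes over 42 s, if anything falls off the work surface, if the arm or the gripper's body presses on something with over 40 N, if the wrist force passes 120 N, or if a joint passes its speed limit or range.

ROBOT

A 7-joint arm with a two-finger parallel gripper is mounted at the origin on the work surface. World frame = base frame: x ahead of the robot, y to its left, z up, the work surface at z = 0. Lengths are in mm, angles in rad, forces in N, time in s.
With the tool pointing down it reaches from about 350 to 900 mm from the base axis. Payload 8.1 kg.
Tool frame: the origin (TCP) lies midway between the tips of the shut fingers; the grasp point (between the pads) lies 19 mm behind it; z points along the fingers, y is the direction in which the jaws open and shut (so a half turn about z gives the same grasp; the last joint's range is limited). The gripper opens to 92 mm and grips with 3 to 60 N. Pads are 19 mm wide; open, the fingers measure 130 mm over their backs; the gripper's body (75 mm by 190 mm) begins 47 mm behind the grasp point.
Start: joints at [-1.379, 0.434, 0.025, 1.573, -0.012, 1.134, -0.075], TCP at [181.621, 598.045, 188.842] pointing down, gripper open.
Joint ranges: [-2.62, 2.62], [-0.44, 2.09], [-1.27, 1.32], [0.08, 2.57], [-1.32, 4.46], [0.12, 2], [-2.74, 2.74]. Speed limits (rad/s): [2.22, 2.22, 3.01, 3.01, 3.14, 3.14, 3.14].

INTERFACE

Orientations are given as a unit quaternion [x, y, z, w].
In Python, from rig import env, vision gives the robot as it stands. The module is installed in compiled form; this text tells all that it offers.
- The arm moves only by the tool move_arm, never from a script. Its argument "steps" is text: rows parted by semicolons, each of 5 numbers parted by spaces: the shift along the world's x, y, z in cm, then the turn about the world's z in degrees, then the finger opening in cm, from 0 to 9.18. In form: x y z spin fingers; .... A call has 1 to 12 rows; each row is the pose to reach, as a shift and turn from the pose commanded when the call began; what a row does not reach only later rows make up. A row lasts 1/10 s, in which the tool goes at most 50 mm and 8.59 degrees, less where a joint would pass 70% of its speed; a pose out of reach is approached as far as the arm can. A call with a gripper value outside its range is refused whole. The fingers move at their own pace and stop on an object; "grip_force" is the grip in N (left out, the last holds). Time passes only in rows, so rows that repeat a pose let the fingers close. It gives the time, the measured TCP pose, the force and the opening at its end, in the units of the state.
- env.get_obs(): the state, without advancing time (a new reading comes with each control period).
- vision.camera(name): name is "scene" or "top"; returns the picture (384x512x3 uint8, red, green, blue); there is no depth.
- vision.camera_params(name): a dict with "K" (3x3 intrinsics, pixels), "cam_to_world" (4x4, takes a point from camera to world coordinates). Camera axes: x right, y up, looking along -z (the intrinsics and any distortion apply to the point x, -y, -z); pixel columns grow to the right and rows downward; lengths in mm; the calibration is good to about 2 mm. A picture is of the moment at which its call begins. camera_params takes no time and is no camera call.
- env.close_job(): hands the job in, once; it reports no verdict.
The state is a dict: "t": time; "joint_positions": joint angles; "dq": joint speeds; "joint_torque": joint torques, N m; "eef_pos": TCP position; "ee_rot": TCP orientation; "contact_force": force on the tool from outside, world axes, zero at the start; "moment": the same for the moment, N m; "finger_gap": opening from 0.0 (shut) to 1.0 (fully open).
Only numpy, scipy, OpenCV 4.12 (cv2) and the standard library are available. Lean on these libraries where they do the work, as an engineer would, in place of code of your own. Each camera call takes 0.05 s, during which the arm holds its last target.

## Working session

There is one attempt and no reset: what is moved stays moved. The work goes in short steps, Python scripts to look and compute and a tool call to move; the robot and the scene stay as the last step left them, time stands still between calls to the robot, and variables do not carry over. Pictures are saved under pics/ and viewed, and the job is handed in when it is done.

Besides the shell and the picture viewer there is one more tool, called after "Call:" as name(argument=value, ...) on one line, values as JSON. move_arm: Moves the arm, as the interface text tells. Its arguments: {"type":"object","properties":{"steps":{"type":"string"},"grip_force":{"type":"number"}},"required":["steps"]}

```bash
mkdir -p pics; python3 - <<'E'
from rig import env, vision
import cv2
for n in ["scene","top"]:
    im=vision.camera(n); cv2.imwrite(f"pics/{n}0.png",im[:,:,::-1])
    p=vision.camera_params(n); print(n,p)
o=env.get_obs();print({k:o[k] for k in ["t","eef_pos","ee_rot","contact_force","finger_gap","joint_positions"]})
E
```

```text
scene {'K': array([[394.00635711,   0.        , 255.45158458],
       [  0.        , 394.00635711, 192.2738091 ],
       [  0.        ,   0.        ,   1.        ]]), 'cam_to_world': array([[ 5.19516459e-01, -6.98506867e-01,  4.92128850e-01,
         1.07215552e+03],
       [ 8.54300152e-01,  4.35771729e-01, -2.83327109e-01,
        -2.94312278e+02],
       [-1.65499087e-02,  5.67618848e-01,  8.23125109e-01,
         9.92611620e+02],
       [ 0.00000000e+00,  0.00000000e+00,  0.00000000e+00,
         1.00000000e+00]])}
top {'K': array([[410.67335428,   0.        , 257.24641184],
       [  0.        , 410.67335428, 189.76801282],
       [  0.        ,   0.        ,   1.        ]]), 'cam_to_world': array([[-2.15060837e-02,  9.88392193e-01, -1.50394022e-01,
         3.39115934e+02],
       [-9.99408010e-01, -2.52941885e-02, -2.33202496e-02,
        -3.32077252e+01],
       [-2.68536474e-02,  1.49803463e-01,  9.88351053e-01,
         1.46560818e+03],
       [ 0.00000000e+00,  0.00000000e+00,  0.00000000e+00,
         1.00000000e+00]])}
{'t': 0.1, 'eef_pos': array([181.48241431, 597.54564214, 188.16245407]), 'ee_rot': array([ 1.46888964e-01,  9.89152750e-01, -6.83346133e-04, -5.14065151e-05]), 'contact_force': array([-0.38199244,  0.50643529, -0.44697461]), 'finger_gap': 1.0017295512783373, 'joint_positions': array([-1.37860409,  0.43510943,  0.02496321,  1.57397553, -0.01162305,
        1.13402327, -0.07508316])}
```

View pics/scene0.png

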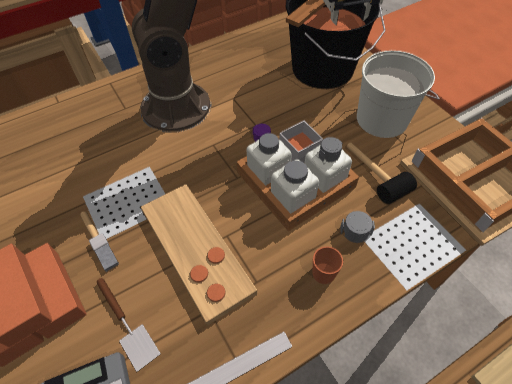

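View pics/top0.png

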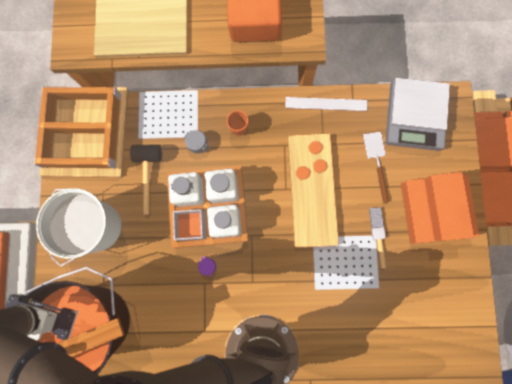

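```bash
python3 - <<'E'
import cv2,numpy as np
a=cv2.imread("pics/top0.png")[120:285,130:260]; b=cv2.imread("pics/scene0.png")[105:250,230:380]
a=cv2.resize(a,(470,600),interpolation=cv2.INTER_CUBIC) 
cv2.imwrite("pics/c1.png",a)
cv2.imwrite("pics/c2.png",cv2.resize(b,None,fx=5,fy=5,interpolation=cv2.INTER_CUBIC)[:600,:750])
E
```

```text
(no output)
```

View pics/c1.png

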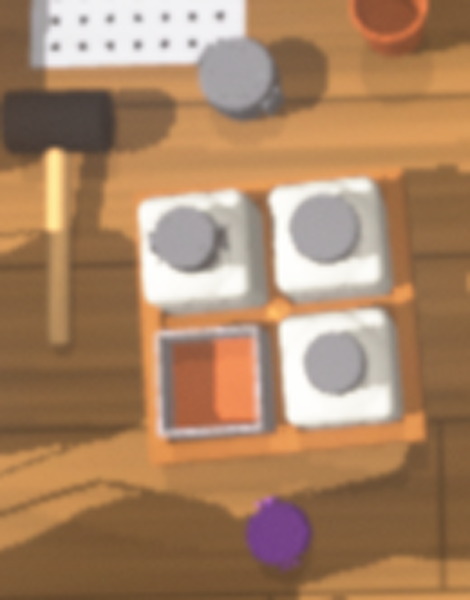

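View pics/c2.png

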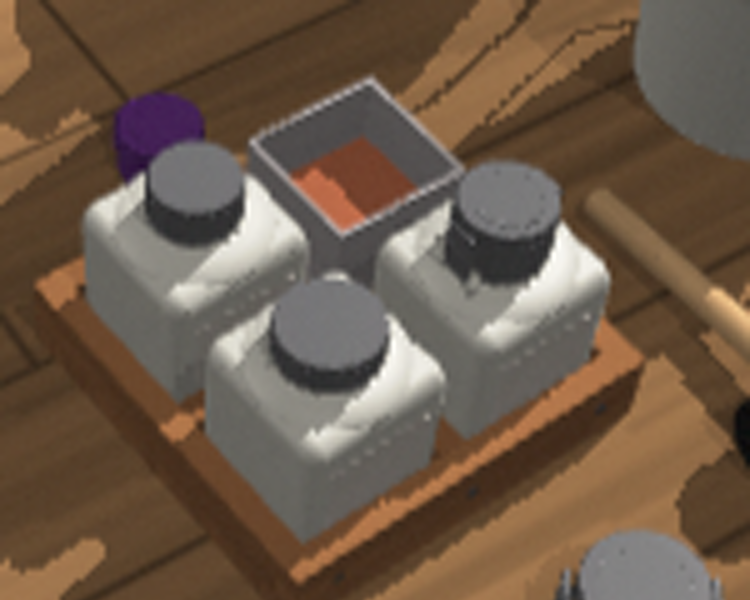

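```bash
cat > h.py <<'E'
import cv2,numpy as np
from rig import vision
P={n:vision.camera_params(n) for n in("scene","top")}
def proj(n,X):
    X=np.atleast_2d(X).astype(float);p=P[n];M=np.linalg.inv(p["cam_to_world"])
    c=X@M[:3,:3].T+M[:3,3]; c=c*[1,-1,-1]; u=c@p["K"].T; return u[:,:2]/u[:,2:]
def ray(n,uv):
    p=P[n];d=np.linalg.inv(p["K"])@[uv[0],uv[1],1]; d=d*[1,-1,-1]
    T=p["cam_to_world"]; return T[:3,3],T[:3,:3]@d
def onz(n,uv,z):
    o,d=ray(n,uv); return o+d*(z-o[2])/d[2]
def tri(a,b):
    o1,d1=ray("top",a);o2,d2=ray("scene",b)
    s=np.linalg.lstsq(np.c_[d1,-d2],o2-o1,rcond=None)[0]
    A=o1+s[0]*d1;B=o2+s[1]*d2; return (A+B)/2,np.linalg.norm(A-B)
def crop(f,out,x0,y0,w,h,k):
    a=cv2.imread(f)[y0:y0+h,x0:x0+w]
    a=cv2.resize(a,None,fx=k,fy=k,interpolation=cv2.INTER_CUBIC)
    for i in range(0,w,5):
        cv2.line(a,(int((i+.5)*k),0),(int((i+.5)*k),6 if i%10 else 14),(0,0,255),1)
        if i%10==0: cv2.putText(a,str(x0+i),(int(i*k),24),0,.4,(0,0,255))
    for i in range(0,h,5):
        cv2.line(a,(0,int((i+.5)*k)),(6 if i%10 else 14,int((i+.5)*k)),(0,0,255),1)
        if i%10==0: cv2.putText(a,str(y0+i),(16,int((i+.5)*k)),0,.4,(0,0,255))
    cv2.imwrite(out,a)
E
python3 - <<'E'
from h import *
print(tri((181.4,184.9),(331.4,145)))
crop("pics/top0.png","pics/c3.png",164,164,48,44,12)
crop("pics/scene0.png","pics/c4.png",303,130,54,50,12)
E
```

```text
(array([558.72871464, 241.96930036, 175.75749368]), np.float64(5.332300403685211))
```

View pics/c3.png

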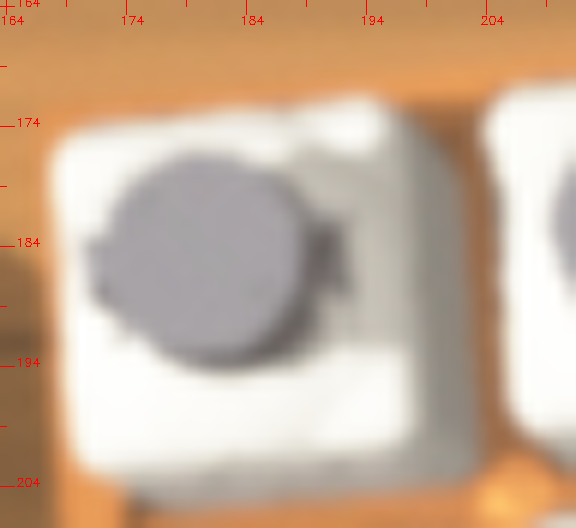

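View pics/c4.png

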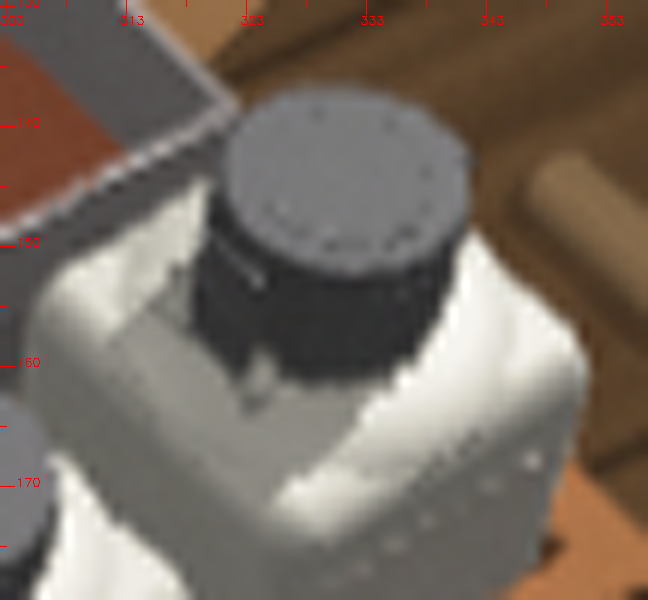

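```bash
cat >> h.py <<'E'
def capmodel(x,y,z,yaw,R=28.5,jar=True):
    # z = underside of cap
    t=np.linspace(0,2*np.pi,60)
    L=[np.c_[R*np.cos(t),R*np.sin(t),0*t+40],np.c_[R*np.cos(t),R*np.sin(t),0*t]]
    for s in(1,-1): L.append(np.array([[-10,33*s,0],[10,33*s,0],[10,33*s,34],[-10,33*s,34],[-10,33*s,0]]))
    if jar: L.append(np.array([[-50,-50,-2],[50,-50,-2],[50,50,-2],[-50,50,-2],[-50,-50,-2]]))
    c,s=np.cos(yaw),np.sin(yaw);Rm=np.array([[c,-s,0],[s,c,0],[0,0,1]])
    return [l@Rm.T+[x,y,z] for l in L]
def overlay(n,f,out,x0,y0,w,h,k,lines):
    crop(f,out,x0,y0,w,h,k);a=cv2.imread(out)
    for i,l in enumerate(lines):
        q=((proj(n,l)-[x0,y0]+.5)*k).astype(int)
        cv2.polylines(a,[q.reshape(-1,1,2)],False,[(0,255,0),(255,255,0),(0,0,255),(255,0,255),(255,0,0)][i%5],1)
    cv2.imwrite(out,a)
E
python3 - <<'E'
from h import *
a,b=(180.6,185.0),(331.5,144.3)
print(tri(a,b))
for z in(165,170,175,180): print(z,onz("top",a,z),onz("scene",b,z))
p,_=tri(a,b);x,y,z=p
for yaw in (0.08,):
  m=capmodel(x,y,z-40,yaw)
  overlay("top","pics/top0.png","pics/o1.png",164,164,48,44,12,m)
  overlay("scene","pics/scene0.png","pics/o2.png",303,130,54,50,12,m)
E
```

```text
(array([557.88393937, 243.62858569, 177.03387884]), np.float64(3.9028518719937217))
165 [558.90931161 244.44622348 165.        ] [550.9082509  253.57374496 165.        ]
170 [558.06434777 243.37882305 170.        ] [554.05735646 250.26370188 170.        ]
175 [557.21938393 242.31142261 175.        ] [557.20646202 246.95365881 175.        ]
180 [556.37442008 241.24402217 180.        ] [560.35556758 243.64361573 180.        ]
```

View pics/o1.png

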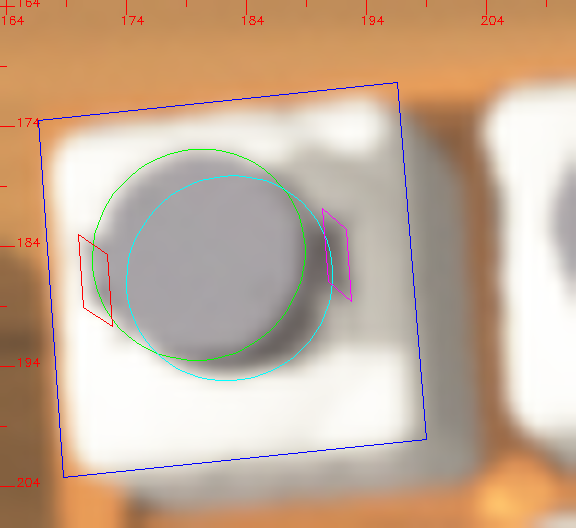

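View pics/o2.png

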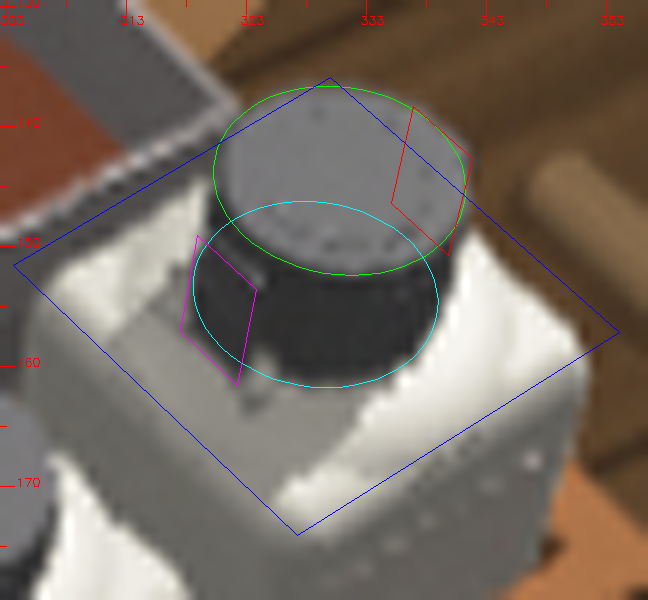

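The tall cap with tabs is on the jar at top px (181,185) / scene px (331,144). It shows side tabs and a tall skirt. The caps at top (222,184) and (223,219) are plain and low, the loose grey one at (196,141) is larger, and the purple one at (207,266) is excluded. I'll go up first, then hover near the jar.

Call:
move_arm(steps="0 0 5 0 9.18; 0 0 10 -8 9.18; 0 0 15 -16 9.18; 3 -3 15 -24 9.18; 6.5 -6 15 -32 9.18; 10 -9 15 -40 9.18; 13 -12 15 -48 9.18; 16 -15 15 -56 9.18; 19.5 -18 15 -64 9.18; 23 -21.5 15 -72 9.18; 26 -24.5 15 -80 9.18; 29 -27.5 15 -88 9.18", grip_force=25)

```text
t: 1.3
eef_pos: [472.6, 321.3, 338.7]
ee_rot: [0.795, 0.607, -0.0, -0.0]
contact_force: [0.1, 0.3, 0.2]
finger_gap: 1.001
```

Call:
move_arm(steps="2 -2 -2 -8 9.18; 4 -4 -5 -16 9.18; 6.5 -6 -8 -24 9.18; 8.6 -8 -9 -32 9.18; 8.6 -8 -9 -40 9.18; 8.6 -8 -9 -48 9.18; 8.6 -8 -9 -56 9.18; 8.6 -8 -9 -64 9.18; 8.6 -8 -9 -70.3 9.18; 8.6 -8 -9 -70.3 9.18")

```text
t: 2.3
eef_pos: [557.3, 243.1, 248.3]
ee_rot: [0.999, 0.041, -0.0, 0.0]
contact_force: [-0.2, 0.1, 1.3]
finger_gap: 1.001
```

```bash
python3 - <<'E'
from h import *
from rig import env
for n in["scene","top"]: cv2.imwrite(f"pics/{n}1.png",vision.camera(n)[:,:,::-1])
o=env.get_obs();print(o["eef_pos"],o["ee_rot"],o["joint_positions"])
print(proj("scene",[o["eef_pos"]]),proj("top",[o["eef_pos"]]))
crop("pics/top1.png","pics/c5.png",150,150,66,50,12)
crop("pics/scene1.png","pics/c6.png",296,90,66,50,12)
crop("pics/scene1.png","pics/c6b.png",296,120,66,50,12)
E
```

```text
[557.36518089 243.12571972 248.5146094 ] [ 9.99045457e-01  4.36811895e-02 -2.75325719e-04  2.28082527e-04] [-1.0154234   0.42768696  0.76730558  1.57015382 -0.30602155  1.26885894
 -1.68466578]
[[334.40234418 125.93337984]] [[175.19654445 181.03955238]]
```

View pics/c5.png

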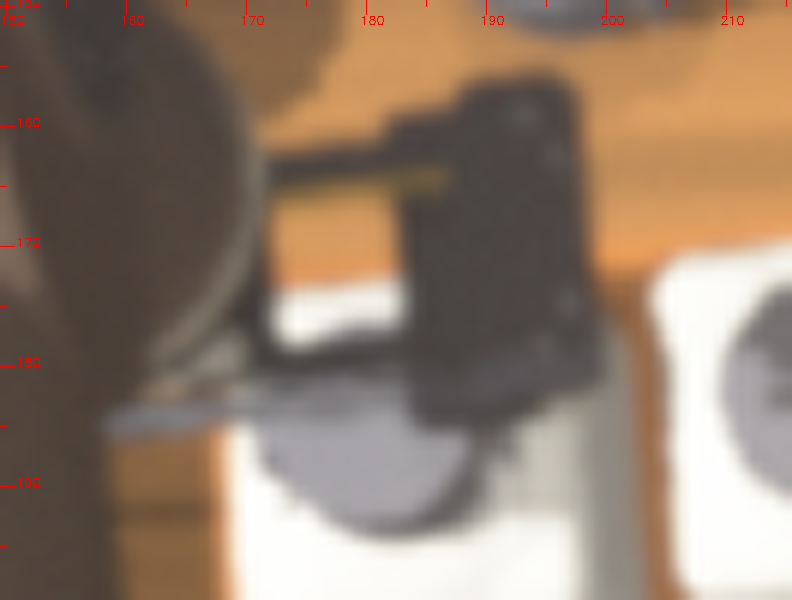

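View pics/c6.png

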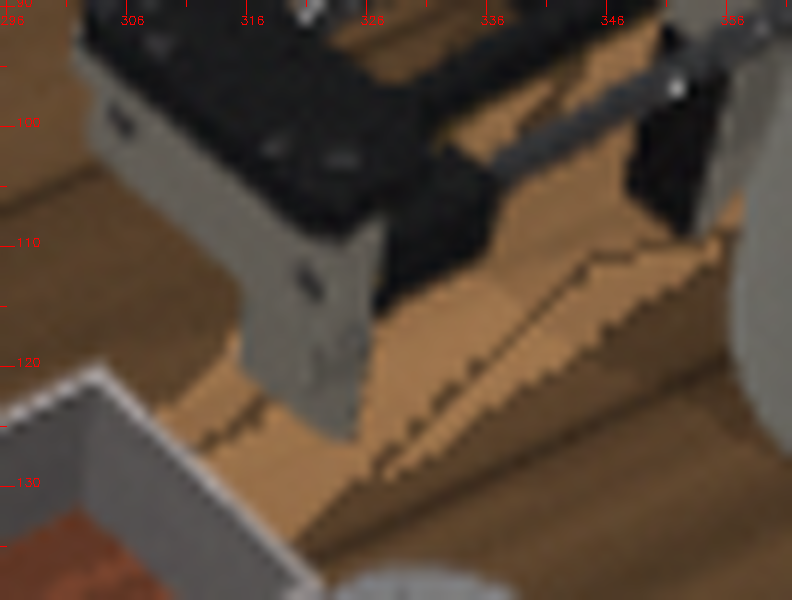

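View pics/c6b.png

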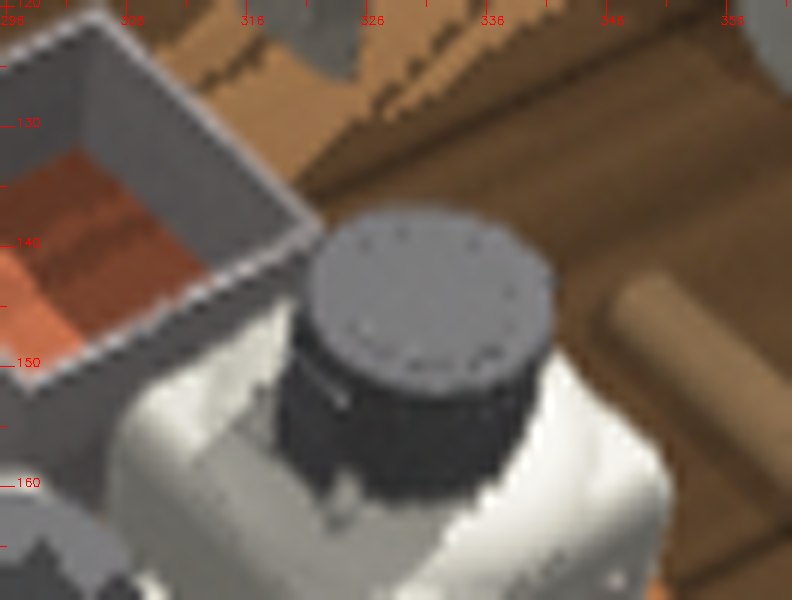

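```bash
python3 - <<'E'
from h import *
from scipy.spatial.transform import Rotation as R
p=np.array([557.37,243.13,248.51]);r=R.from_quat([0.99905,0.04368,-0.00028,0.00023])
for q in [(9.5,-65,0),(9.5,65,0),(-9.5,65,0),(-9.5,-65,0),(9.5,46,0),(9.5,-46,0),(-9.5,-46,0),(-9.5,46,0)]:
  X=p+r.apply(q); print(q,X.round(1),proj("scene",X).round(1),proj("top",X).round(1))
E
```

```text
(9.5, -65, 0) [561.2 308.7 248.5] [[355.2 117.1]] [[153.7 180.4]]
(9.5, 65, 0) [572.5 179.2 248.5] [[317.9 139.5]] [[196.2 175.6]]
(-9.5, 65, 0) [553.6 177.5 248.5] [[312.9 135. ]] [[196.8 181.7]]
(-9.5, -65, 0) [542.2 307.1 248.5] [[350.1 113.1]] [[154.1 186.5]]
(9.5, 46, 0) [570.8 198.1 248.5] [[323.5 136.1]] [[190.  176.3]]
(9.5, -46, 0) [562.8 289.8 248.5] [[349.9 120.3]] [[159.9 179.7]]
(-9.5, -46, 0) [543.9 288.1 248.5] [[344.9 116.2]] [[160.3 185.8]]
(-9.5, 46, 0) [551.9 196.5 248.5] [[318.5 131.7]] [[190.5 182.4]]
```

View pics/scene1.png

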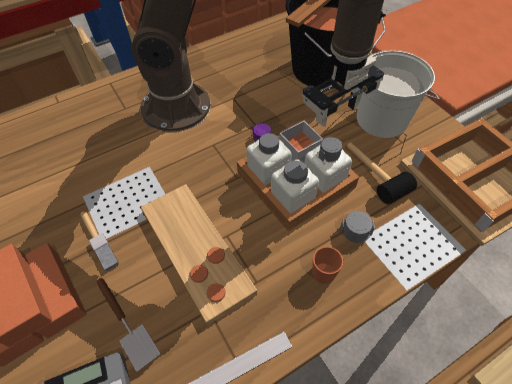

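View pics/top1.png

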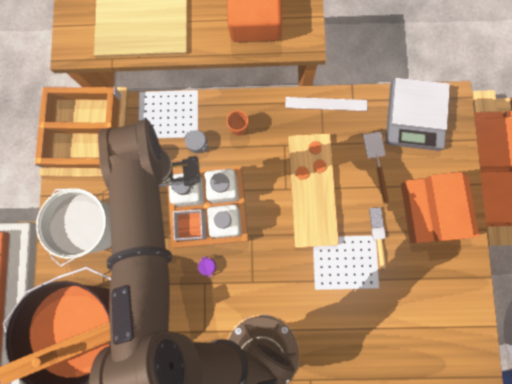

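```bash
python3 - <<'E'
from h import *
for uv in [(325.1,126.2),(315.75,119.9),(327.7,108),(304,93),(352.6,109.1)]:
  o,d=ray("scene",uv)
  for y in (150,178,197,308,289): print(uv,y,(o+d*(y-o[1])/d[1]).round(0),end=' | ')
  print()
for z in (248,270,300,330,360): print(z,proj("top",[557,243,z]).round(1),proj("scene",[557,243,z]).round(1))
crop("pics/scene1.png","pics/c7.png",296,50,100,80,8)
E
```

```text
(325.1, 126.2) 150 [619. 150. 353.] | (325.1, 126.2) 178 [591. 178. 312.] | (325.1, 126.2) 197 [571. 197. 285.] | (325.1, 126.2) 308 [458. 308. 125.] | (325.1, 126.2) 289 [477. 289. 152.] | 
(315.75, 119.9) 150 [586. 150. 344.] | (315.75, 119.9) 178 [555. 178. 303.] | (315.75, 119.9) 197 [534. 197. 275.] | (315.75, 119.9) 308 [413. 308. 113.] | (315.75, 119.9) 289 [434. 289. 141.] | 
(327.7, 108) 150 [617. 150. 405.] | (327.7, 108) 178 [588. 178. 368.] | (327.7, 108) 197 [569. 197. 343.] | (327.7, 108) 308 [455. 308. 196.] | (327.7, 108) 289 [475. 289. 222.] | 
(304, 93) 150 [534. 150. 384.] | (304, 93) 178 [500. 178. 346.] | (304, 93) 197 [477. 197. 320.] | (304, 93) 308 [342. 308. 168.] | (304, 93) 289 [365. 289. 194.] | 
(352.6, 109.1) 150 [684. 150. 456.] | (352.6, 109.1) 178 [660. 178. 422.] | (352.6, 109.1) 197 [643. 197. 399.] | (352.6, 109.1) 308 [546. 308. 265.] | (352.6, 109.1) 289 [563. 289. 288.] | 
248 [[175.3 181.2]] [[334.2 126. ]]
270 [[173.6 179.9]] [[335.5 119.9]]
300 [[171.3 178.1]] [[337.4 111.2]]
330 [[168.8 176.2]] [[339.3 102. ]]
360 [[166.2 174.3]] [[341.3  92.4]]
```

View pics/c7.png

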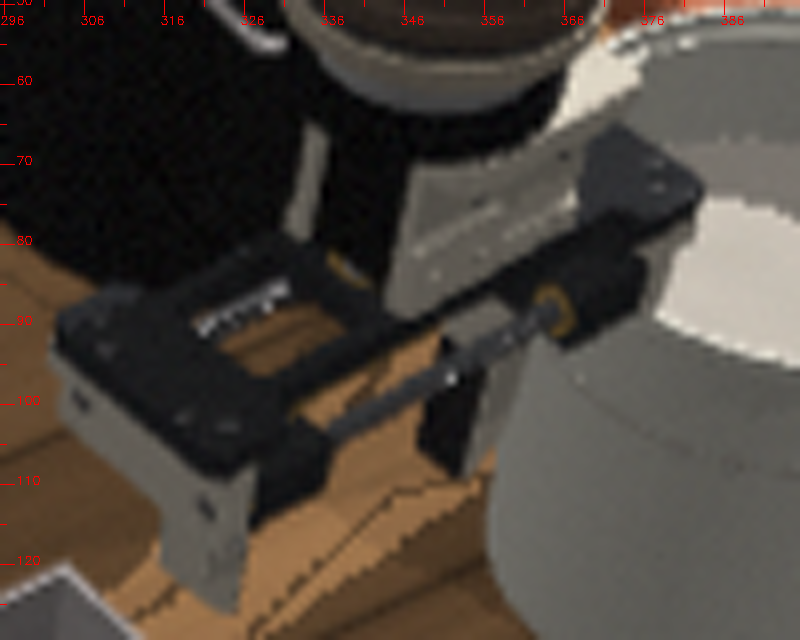

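```bash
python3 - <<'E'
from h import *
print(tri((199.5,180.3),(303,91.4)))
print(tri((197.4,156.6),(322.4,108.9)))
# sanity: plank corners etc on z=30: scene vs top ; loose
for a,b in [((294,247),(142,212)),((332,134),(206,321))]: print(tri(a,b))
E
```

```text
(array([532.6726354 , 146.46066053, 389.89100738]), np.float64(1.465187336381968))
(array([598.3144024 , 152.40562739, 386.49375387]), np.float64(0.8204923096612224))
(array([ 346.85368385, -200.96551859,  -35.62763117]), np.float64(150.34614954056266))
(array([ 755.21206365, -267.21145322,   28.92161237]), np.float64(10.982999299475942))
```

Call:
move_arm(steps="0 0 -3 0 9.18; 0 0 -5.4 0 9.18; 0 0 -5.4 0 9.18")

```text
t: 2.7
eef_pos: [555.4, 242.7, 192.0]
ee_rot: [0.999, 0.043, -0.002, 0.001]
contact_force: [-1.0, 0.3, -1.1]
finger_gap: 1.0
```

```bash
python3 - <<'E'
from h import *
from rig import env
for n in["scene","top"]: cv2.imwrite(f"pics/{n}2.png",vision.camera(n)[:,:,::-1])
o=env.get_obs();print(o["eef_pos"],o["ee_rot"],o["contact_force"])
crop("pics/scene2.png","pics/c8.png",296,80,66,50,12)
crop("pics/top2.png","pics/c9.png",150,150,66,50,12)
E
```

```text
[557.64253932 242.91569261 195.22122653] [ 9.99092597e-01  4.25900898e-02 -1.97305997e-04  1.67578445e-04] [-0.78138256 -0.05286286  0.73599652]
```

View pics/c8.png

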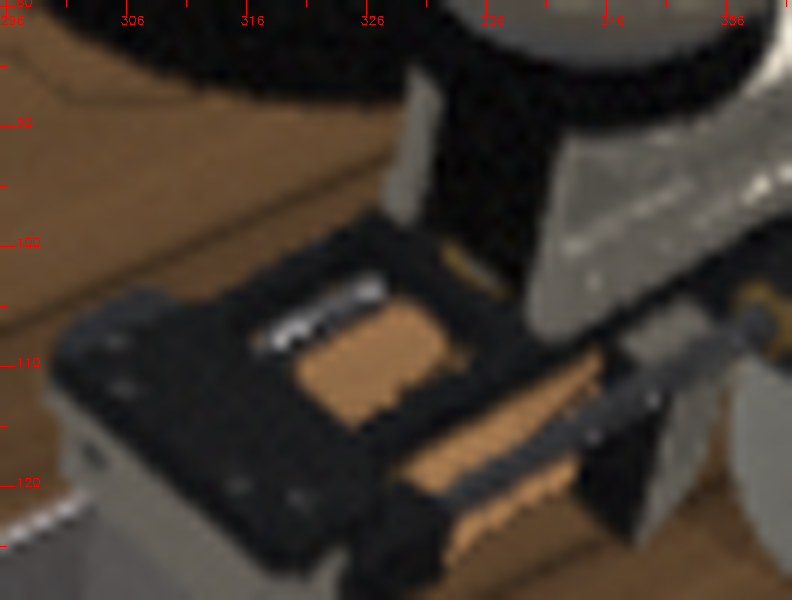

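View pics/c9.png

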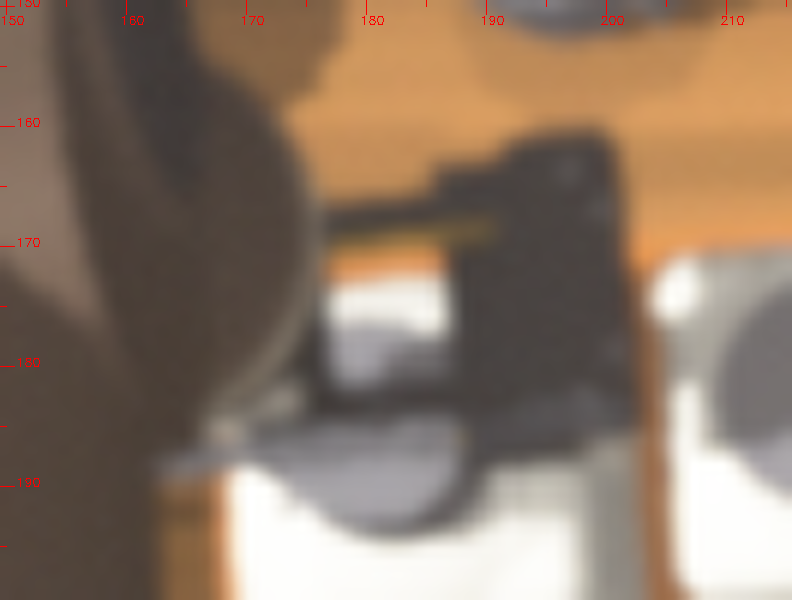

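```bash
python3 - <<'E'
from h import *
for uv in [(348.4,124.9),(342.8,120.5)]:
  o,d=ray("scene",uv); print((o+d*(289-o[1])/d[1]).round(0))
crop("pics/scene2.png","pics/c10.png",296,110,66,50,12)
E
```

```text
[562. 289. 231.]
[539. 289. 228.]
```

View pics/c10.png

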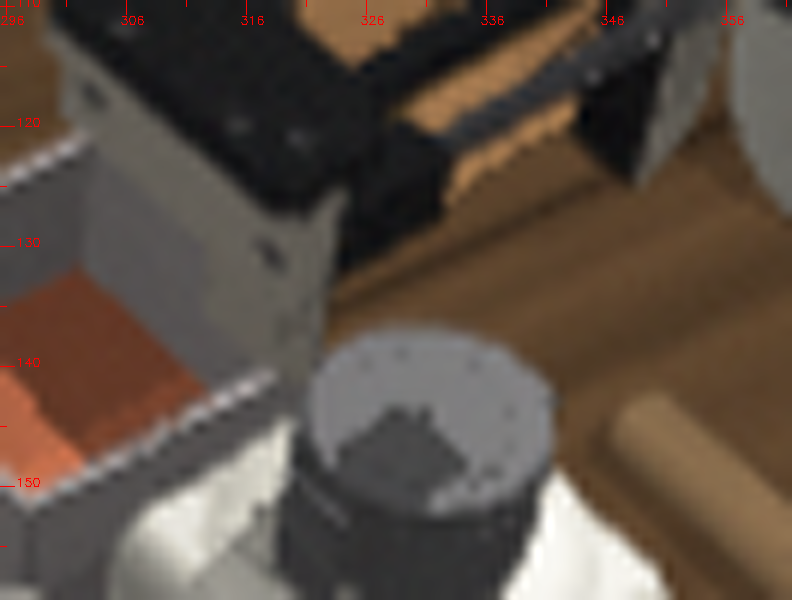

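Call:
move_arm(steps="0 0 -1.5 0 9.18; 0 0 -3 0 9.18; 0 0 -4 0 9.18; 0 0 -4 0 9.18")

```text
t: 3.2
eef_pos: [556.8, 242.9, 153.7]
ee_rot: [0.999, 0.042, -0.001, 0.0]
contact_force: [0.7, 0.5, 0.5]
finger_gap: 1.005
```

```bash
python3 - <<'E'
from h import *
from rig import env
for n in["scene"]: cv2.imwrite(f"pics/{n}3.png",vision.camera(n)[:,:,::-1])
o=env.get_obs();print(o["eef_pos"],o["ee_rot"],o["contact_force"])
crop("pics/scene3.png","pics/c11.png",296,110,66,50,12)
E
```

```text
[557.34903878 242.92236213 154.54562472] [ 9.99116460e-01  4.20241536e-02 -4.40861406e-04  2.76238772e-04] [ 0.35261602 -0.43861471  0.21368391]
```

View pics/c11.png

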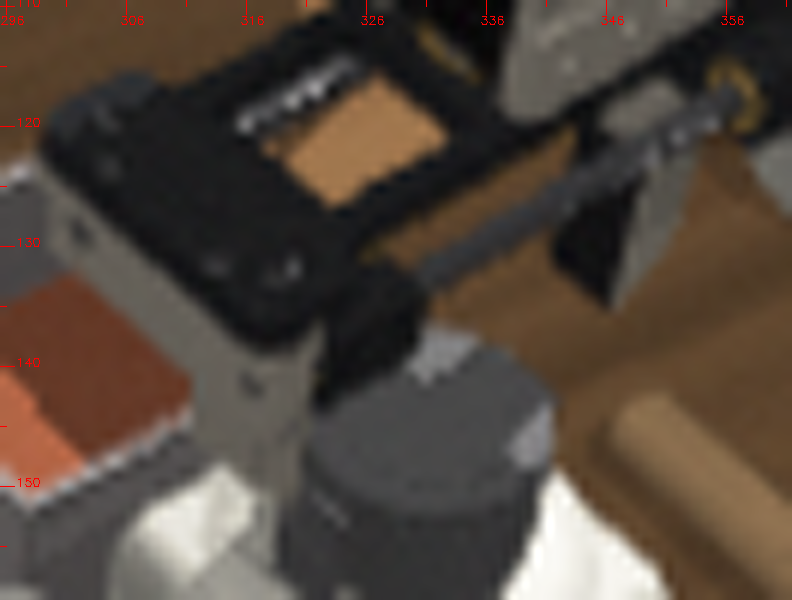

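```bash
python3 - <<'E'
from h import *
from scipy.spatial.transform import Rotation as R
for z in (154.5,190):
  p=np.array([557.35,242.9,z]);r=R.from_quat([0.99912,0.0420,0,0])
  print(z)
  for q in [(9.5,65,0),(-9.5,65,0),(9.5,46,0),(9.5,-46,0),(-9.5,-46,0)]:
    X=p+r.apply(q); print(q,X.round(1),proj("scene",X).round(1))
crop("pics/scene3.png","pics/c12.png",290,130,66,50,12)
E
```

```text
154.5
(9.5, 65, 0) [572.3 178.9 154.5] [[313.8 162.9]]
(-9.5, 65, 0) [553.3 177.3 154.5] [[309.2 158.6]]
(9.5, 46, 0) [570.7 197.9 154.5] [[319.1 159.7]]
(9.5, -46, 0) [563.  289.5 154.5] [[343.9 144.4]]
(-9.5, -46, 0) [544.  287.9 154.5] [[339.2 140.4]]
190
(9.5, 65, 0) [572.3 178.9 190. ] [[315.2 154.5]]
(-9.5, 65, 0) [553.3 177.3 190. ] [[310.5 150.1]]
(9.5, 46, 0) [570.7 197.9 190. ] [[320.6 151.2]]
(9.5, -46, 0) [563.  289.5 190. ] [[346.  135.7]]
(-9.5, -46, 0) [544.  287.9 190. ] [[341.2 131.6]]
```

View pics/c12.png

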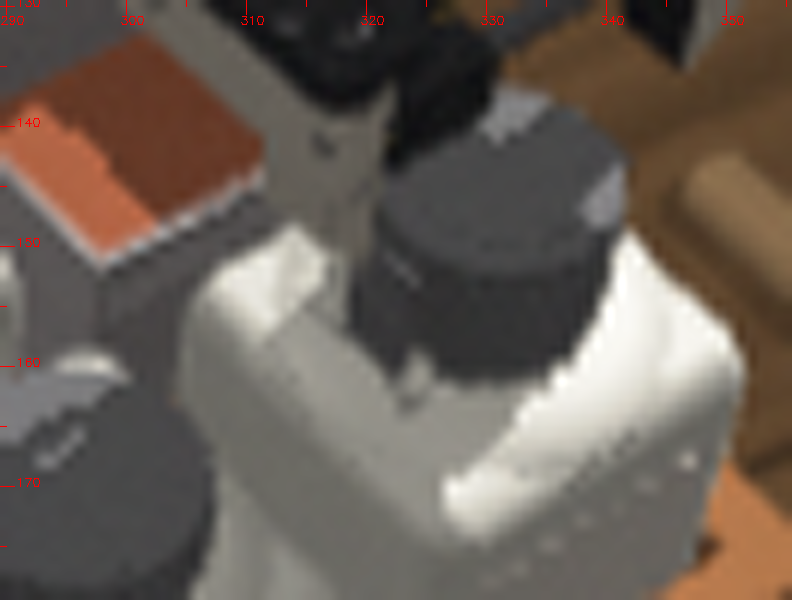

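Call:
move_arm(steps="0 0 4.5 0 9.18; 0 0 6.5 0 5.9; 0 0 6.5 0 5.9; 0 0 6.5 0 5.9; 0 0 6.5 0 5.9; 0 0 6.5 0 5.9; 0 0 6.5 0 5.9")

```text
t: 3.95
eef_pos: [557.2, 242.9, 219.1]
ee_rot: [0.999, 0.042, -0.001, 0.0]
contact_force: [-0.1, 0.5, -0.0]
finger_gap: 0.646
```

```bash
python3 - <<'E'
from h import *
from rig import env
for n in["scene"]: cv2.imwrite(f"pics/{n}4.png",vision.camera(n)[:,:,::-1])
o=env.get_obs();print(o["eef_pos"],o["ee_rot"],o["contact_force"],o["finger_gap"])
crop("pics/scene4.png","pics/c13.png",296,105,66,50,12)
E
```

```text
[557.32864512 242.96236634 219.27199253] [ 9.99121868e-01  4.18954406e-02 -4.32345362e-04  2.80870038e-04] [ 0.3099519  -0.12336452  0.08033669] 0.6406654366410418
```

View pics/c13.png

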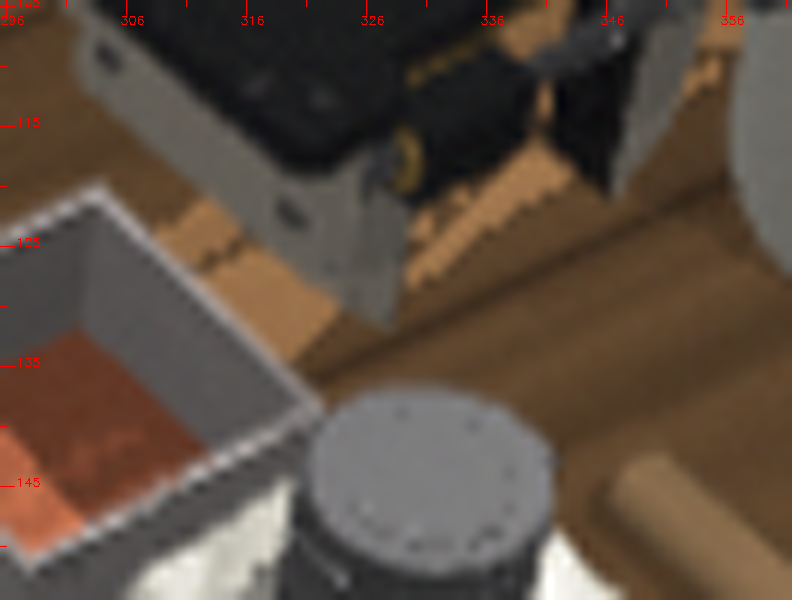

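```bash
python3 - <<'E'
from h import *
for z in (219,235,245,250,255,260): print(z,proj("scene",[566.5,243.5,z]),proj("top",[566.5,243.5,z]))
E
```

```text
219 [[334.9965395 135.9247558]] [[177.2378882  179.76547725]]
235 [[335.91695709 131.70900408]] [[176.09090196 178.85651073]]
245 [[336.50432833 129.01869117]] [[175.35926345 178.27670002]]
250 [[336.80159533 127.65713107]] [[174.98907789 177.98333445]]
255 [[337.1012889  126.28445666]] [[174.61593496 177.68762521]]
260 [[337.40343887 124.9005313 ]] [[174.23979908 177.38954411]]
```

Call:
move_arm(steps="0 0 0 0 9.18; 0 0 0 0 9.18; 0 0 0 0 9.18; 0 0 -4 0 9.18; 0 0 -7.2 0 9.18; 0 0 -7.2 0 9.18; 0 0 -7.2 0 9.18")

```text
t: 4.7
eef_pos: [557.8, 242.9, 148.4]
ee_rot: [0.999, 0.042, -0.0, 0.0]
contact_force: [0.8, 0.3, -0.1]
finger_gap: 1.002
```

Call:
move_arm(steps="0 0 0 0 7; 0 0 0 0 5; 0 0 0 0 5; 0 0 0 0 5; 0 0 0 0 5; 0 0 0 0 5", grip_force=15)

```text
t: 5.3
eef_pos: [557.6, 243.1, 147.9]
ee_rot: [0.999, 0.042, 0.0, -0.0]
contact_force: [0.1, 0.8, -0.4]
finger_gap: 0.56
```

Call:
move_arm(steps="0 0 0 0 4; 0 0 0 0 4; 0 0 0 0 4; 0 0 0 0 4")

```text
t: 5.7
eef_pos: [557.6, 243.0, 147.8]
ee_rot: [0.999, 0.042, -0.0, 0.0]
contact_force: [0.4, -0.0, 0.4]
finger_gap: 0.434
```

```bash
python3 - <<'E'
from h import *
from rig import env
for n in["scene"]: cv2.imwrite(f"pics/{n}5.png",vision.camera(n)[:,:,::-1])
o=env.get_obs();print(o["eef_pos"],o["joint_positions"],o["contact_force"],o["finger_gap"])
crop("pics/scene5.png","pics/c14.png",296,115,66,50,12)
E
```

```text
[557.61351317 243.01754001 147.82773307] [-0.9814322   0.51192679  0.72013554  1.70926559 -0.37829691  1.0644502
 -1.62502583] [0.05185703 0.16799873 0.85211342] 0.4383584344160054
```

View pics/c14.png

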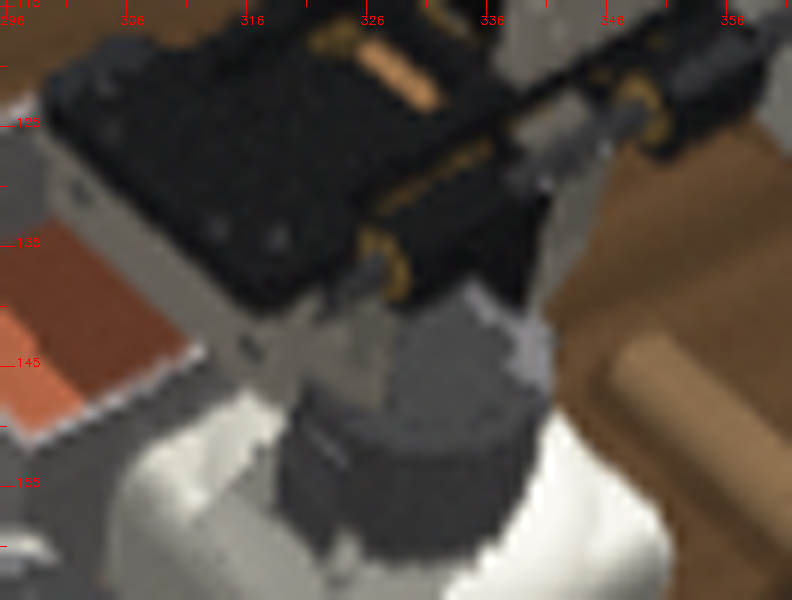

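```bash
python3 - <<'E'
from h import *
from scipy.spatial.transform import Rotation as R
for z in (147.8,180,183,186):
  p=np.array([557.6,243,z]);r=R.from_quat([0.99912,0.0420,0,0])
  for q in [(9.5,20,0),(9.5,-20,0)]:
    X=p+r.apply(q); print(q,X.round(1),proj("scene",X).round(1))
E
```

```text
(9.5, 20, 0) [568.7 223.9 147.8] [[326.  156.9]]
(9.5, -20, 0) [565.4 263.7 147.8] [[336.7 150.3]]
(9.5, 20, 0) [568.7 223.9 180. ] [[327.6 149.2]]
(9.5, -20, 0) [565.4 263.7 180. ] [[338.5 142.5]]
(9.5, 20, 0) [568.7 223.9 183. ] [[327.7 148.5]]
(9.5, -20, 0) [565.4 263.7 183. ] [[338.7 141.8]]
(9.5, 20, 0) [568.7 223.9 186. ] [[327.9 147.8]]
(9.5, -20, 0) [565.4 263.7 186. ] [[338.9 141. ]]
```

Call:
move_arm(steps="0 0 -0.2 0 4; 0 0 -0.2 0 4")

```text
t: 5.95
eef_pos: [557.4, 243.0, 145.5]
ee_rot: [0.999, 0.042, -0.0, 0.0]
contact_force: [-0.2, 0.3, 1.1]
finger_gap: 0.434
```

Call:
move_arm(steps="0 0 -0.15 0 4; 0 0 -0.15 0 4")

```text
t: 6.15
eef_pos: [557.5, 243.0, 144.1]
ee_rot: [0.999, 0.042, -0.0, 0.0]
contact_force: [0.7, 0.0, 0.8]
finger_gap: 0.435
```

Call:
move_arm(steps="0 0 -0.15 0 4; 0 0 -0.15 0 4")

```text
t: 6.35
eef_pos: [557.5, 243.0, 142.6]
ee_rot: [0.999, 0.042, -0.0, 0.0]
contact_force: [-0.2, 0.2, -0.9]
finger_gap: 0.436
```

Call:
move_arm(steps="0 0 -0.15 0 4; 0 0 -0.15 0 4")

```text
t: 6.55
eef_pos: [557.7, 243.1, 142.4]
ee_rot: [0.999, 0.042, 0.0, -0.0]
contact_force: [-3.7, -1.8, 11.5]
finger_gap: 0.432
```

Call:
move_arm(steps="0 0 -0.1 0 4; 0 0 -0.1 0 4")

```text
t: 6.75
eef_pos: [557.7, 243.1, 142.3]
ee_rot: [0.999, 0.042, 0.0, -0.001]
contact_force: [-7.1, -1.5, 19.6]
finger_gap: 0.432
```

Call:
move_arm(steps="0 0 1 0 4; 0 0 2 0 9.18; 0 0 2 0 9.18; 0 0 2 0 9.18; 0 0 2 0 9.18; 0 0 2 0 9.18; 0 0 2 0 9.18; 0 0 2 0 9.18")

```text
t: 7.55
eef_pos: [557.5, 243.0, 160.1]
ee_rot: [0.999, 0.042, -0.0, 0.0]
contact_force: [0.1, -0.4, 0.8]
finger_gap: 0.98
```

Call:
move_arm(steps="0 0 -2 0 9.18; 0 0 -4 0 9.18; 0 0 -4.8 0 9.18; 0 0 -4.8 0 9.18")

```text
t: 7.95
eef_pos: [556.9, 242.8, 111.3]
ee_rot: [0.999, 0.042, -0.001, 0.001]
contact_force: [-0.8, -0.8, -0.1]
finger_gap: 0.999
```

Call:
move_arm(steps="0 0 0 0 7; 0 0 0 0 5; 0 0 0 0 5; 0 0 0 0 5; 0 0 0 0 5; 0 0 0 0 5", grip_force=25)

```text
t: 8.55
eef_pos: [558.0, 243.2, 113.0]
ee_rot: [0.999, 0.042, 0.0, -0.0]
contact_force: [-1.9, -1.3, 4.9]
finger_gap: 0.615
```

```bash
python3 - <<'E'
from h import *
from rig import env
for n in["scene"]: cv2.imwrite(f"pics/{n}6.png",vision.camera(n)[:,:,::-1])
o=env.get_obs();print(o["eef_pos"],o["contact_force"],o["moment"],o["finger_gap"]*91.8)
crop("pics/scene6.png","pics/c15.png",296,120,66,50,12)
E
```

```text
[557.99078745 243.1810607  113.06151974] [-1.3455269   0.04792459  6.29874982] [-0.14993523  0.42632675  0.01050004] 56.29777938953505
```

View pics/c15.png

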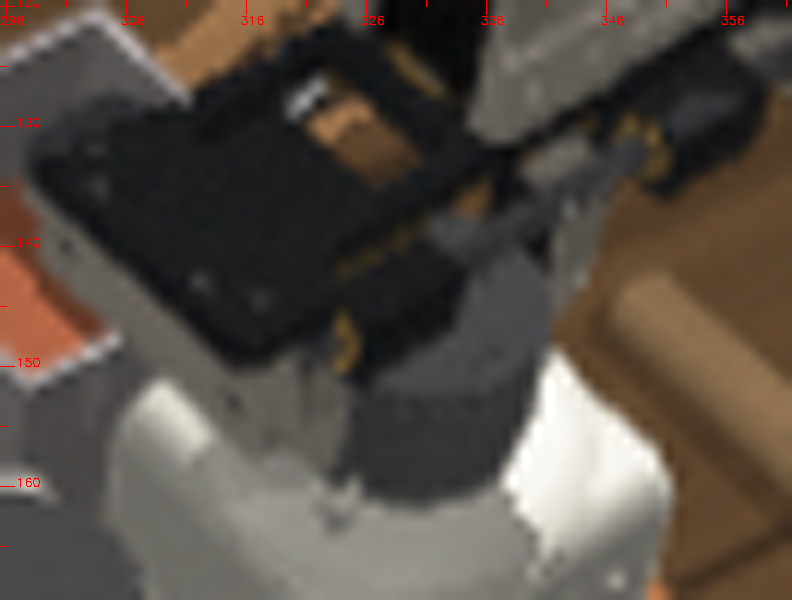

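Call:
move_arm(steps="0 0 0 6 5; 0 0 0 12 5; 0 0 0 18 5; 0 0 0 18 5")

```text
t: 9.0
eef_pos: [558.2, 243.1, 113.0]
ee_rot: [0.98, 0.198, 0.001, -0.0]
contact_force: [0.4, -0.7, 5.5]
finger_gap: 0.615
```

Call:
move_arm(steps="0 0 0 7 5; 0 0 0 14 5; 0 0 0 21 5; 0 0 0 28 5; 0 0 0 35 5; 0 0 0 42 5; 0 0 0 49 5; 0 0 0 57 5; 0 0 0 57 5; 0 0 0 57 5")

```text
t: 10.0
eef_pos: [559.2, 242.8, 113.0]
ee_rot: [0.769, 0.639, 0.001, 0.001]
contact_force: [6.1, -2.1, 5.4]
finger_gap: 0.615
```

```bash
python3 - <<'E'
from h import *
from rig import env
cv2.imwrite("pics/scene7.png",vision.camera("scene")[:,:,::-1])
o=env.get_obs();print(o["eef_pos"],o["contact_force"],o["moment"],o["finger_gap"]*91.8,o["joint_positions"])
crop("pics/scene7.png","pics/c16.png",296,115,66,50,12)
E
```

```text
[559.22357637 242.75018961 113.03617998] [ 6.07248027 -1.80087075  5.17197977] [-0.48981635 -1.083396    0.10017503] 56.51066892262173 [-0.73744637  0.48904805  0.34620371  1.72761015 -0.19531329  0.9562487
 -0.50031903]
```

View pics/c16.png

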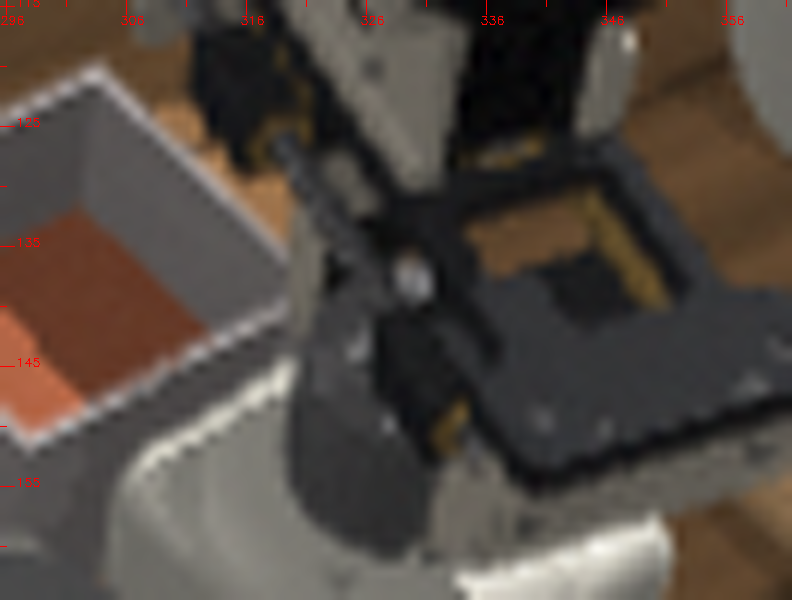

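Call:
move_arm(steps="0 0 0.5 0 5; 0 0 1 0 5; 0 0 1.5 0 5; 0 0 1.5 0 5")

```text
t: 10.45
eef_pos: [559.0, 242.4, 127.8]
ee_rot: [0.769, 0.639, 0.001, 0.001]
contact_force: [6.2, -1.3, 3.3]
finger_gap: 0.613
```

Call:
move_arm(steps="0 0 2 0 5; 0 0 4 0 5; 0 0 7 0 5; 0 0 11 0 5; 0 0 14 0 5; 0 0 14 0 5")

```text
t: 11.05
eef_pos: [558.7, 244.1, 271.1]
ee_rot: [0.769, 0.64, 0.003, 0.0]
contact_force: [0.8, 0.7, -1.4]
finger_gap: 0.614
```

```bash
python3 - <<'E'
from h import *
from rig import env
for n in["scene","top"]: cv2.imwrite(f"pics/{n}8.png",vision.camera(n)[:,:,::-1])
o=env.get_obs();print(o["eef_pos"],o["contact_force"],o["finger_gap"]*91.8)
crop("pics/scene8.png","pics/c17.png",290,70,100,90,6)
crop("pics/top8.png","pics/c18.png",275,125,80,130,4)
crop("pics/scene8.png","pics/c19.png",130,170,140,160,4)
E
```

```text
[556.81355982 243.49159437 266.90779165] [-0.97181024  0.1498643  -1.67331145] 56.43648971182108
```

View pics/c17.png

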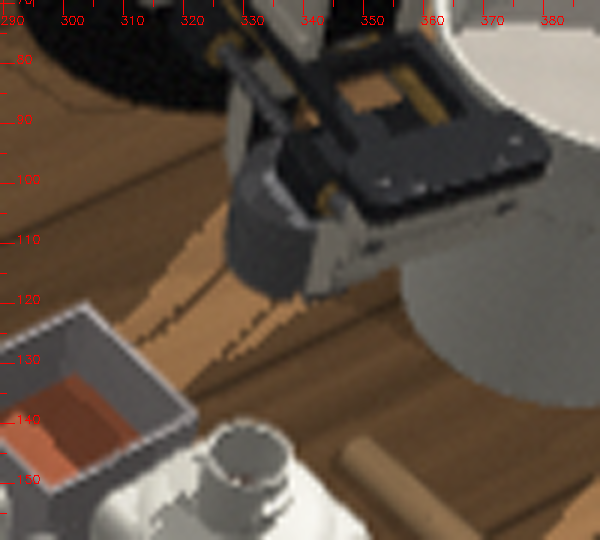

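View pics/c18.png

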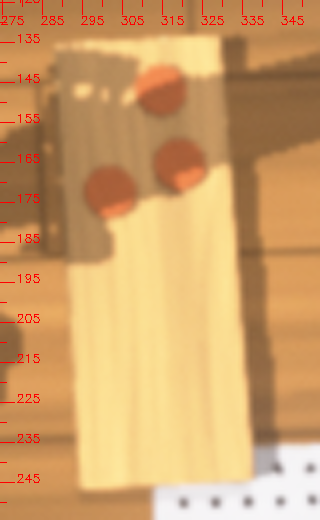

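View pics/c19.png

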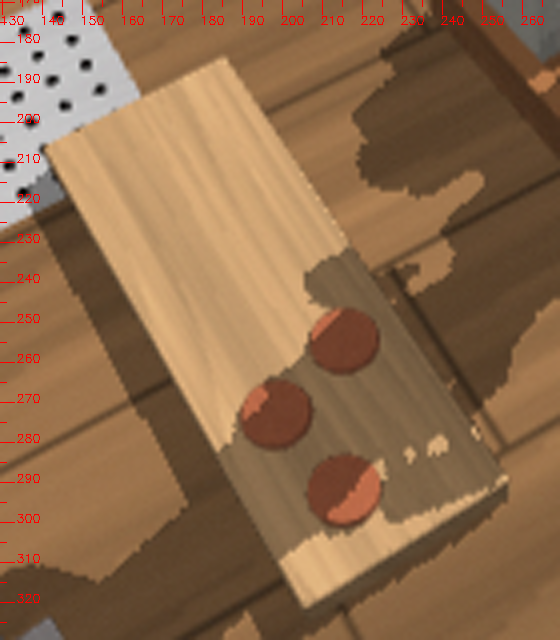

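```bash
python3 - <<'E'
from h import *
T=[(294.6,247.5),(337.5,244.5),(288.8,135.),(329.5,134.5)]
S=[(185.8,184),(140.8,206.5),(256.3,290),(206,321.5)]
A=np.array([onz("top",t,30) for t in T]);B=np.array([onz("scene",s,30) for s in S])
print(A.round(0));print(B.round(0))
for Q in (A,B):
  c=Q.mean(0); ax=(Q[2:].mean(0)-Q[:2].mean(0)); print(c,np.linalg.norm(ax),ax,np.linalg.norm(Q[0]-Q[1]), c-ax/np.linalg.norm(ax)*115)
E
```

```text
[[ 353. -124.   30.]
 [ 360. -272.   30.]
 [ 754. -117.   30.]
 [ 752. -263.   30.]]
[[ 359. -126.   30.]
 [ 363. -273.   30.]
 [ 755. -117.   30.]
 [ 758. -263.   30.]]
[ 554.51611042 -194.16296436   30.        ] 396.92297399885007 [396.84725343   7.75272409   0.        ] 148.14775417436283 [ 439.53804885 -196.40915148   30.        ]
[ 558.83853115 -194.60784208   30.        ] 395.72090694722016 [395.61539972   9.13737914   0.        ] 146.70565882673628 [ 443.86919249 -197.26324538   30.        ]
```

Call:
move_arm(steps="-1 -4 0 0 5; -2 -8 0 0 5; -3 -12 0 0 5; -4 -16 0 0 5; -5 -20 0 0 5; -6 -24 0 0 5; -7 -28 0 0 5; -8 -32 0 0 5; -9 -36 0 0 5; -10 -40 0 0 5; -10.7 -44 0 0 5; -10.7 -44 0 0 5")

```text
t: 12.35
eef_pos: [447.5, -202.0, 266.1]
ee_rot: [0.771, 0.637, -0.001, -0.0]
contact_force: [-0.8, 1.2, -0.4]
finger_gap: 0.615
```

Call:
move_arm(steps="0 0 -4 0 5; 0 0 -8 0 5; 0 0 -12 0 5; 0 0 -16 0 5; 0 0 -20 0 5; 0 0 -22 0 5; 0 0 -23 0 5; 0 0 -23 0 5; 0 0 -23 0 5")

```text
t: 13.25
eef_pos: [450.8, -196.9, 37.7]
ee_rot: [0.767, 0.641, 0.0, 0.0]
contact_force: [-0.1, -0.7, -0.1]
finger_gap: 0.617
```

```bash
python3 - <<'E'
from h import *
from rig import env
for n in["scene","top"]: cv2.imwrite(f"pics/{n}9.png",vision.camera(n)[:,:,::-1])
o=env.get_obs();print(o["eef_pos"],o["ee_rot"],o["contact_force"],o["moment"],o["finger_gap"]*91.8)
crop("pics/scene9.png","pics/c20.png",130,150,100,80,8)
E
```

```text
[ 451.44490506 -197.09250468   38.37610558] [7.67232613e-01 6.41368252e-01 6.11773709e-04 7.12693324e-04] [-0.93282028  0.6618437  -1.19371251] [-0.09970941  0.06525132 -0.00296684] 56.38710835264233
```

View pics/c20.png

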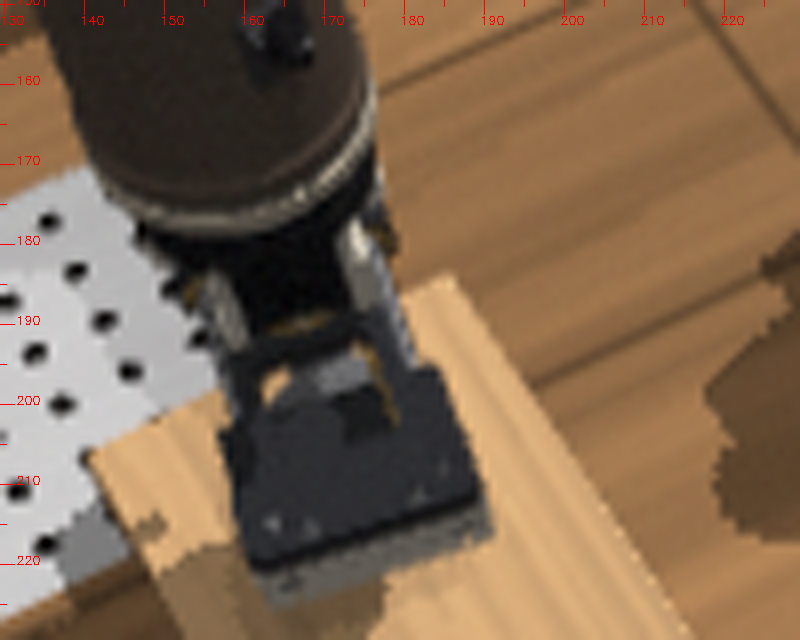

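View pics/top9.png

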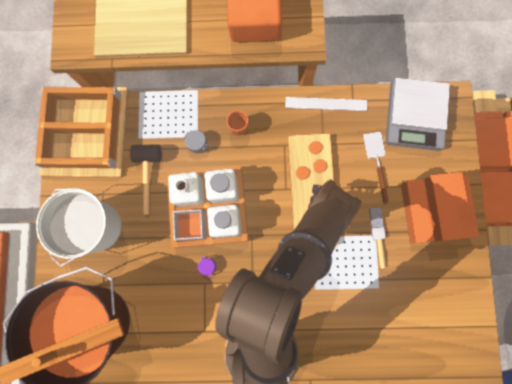

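Call:
move_arm(steps="0 0 -1 0 5; 0 0 -2 0 5; 0 0 -2 0 5; 0 0 -2 0 5")

```text
t: 13.75
eef_pos: [450.2, -196.9, 17.0]
ee_rot: [0.767, 0.641, -0.0, -0.0]
contact_force: [0.0, 0.5, 0.3]
finger_gap: 0.618
```

Call:
move_arm(steps="0 0 -0.2 0 5; 0 0 -0.4 0 5; 0 0 -0.4 0 5")

```text
t: 14.05
eef_pos: [450.6, -196.9, 13.2]
ee_rot: [0.767, 0.641, -0.0, -0.0]
contact_force: [-0.4, -0.3, 0.4]
finger_gap: 0.613
```

Call:
move_arm(steps="0 0 -0.2 0 5; 0 0 -0.2 0 5")

```text
t: 14.25
eef_pos: [450.5, -196.9, 11.2]
ee_rot: [0.767, 0.641, -0.0, -0.0]
contact_force: [0.5, 0.7, -0.8]
finger_gap: 0.612
```

Call:
move_arm(steps="0 0 -0.2 0 5; 0 0 -0.2 0 5")

```text
t: 14.45
eef_pos: [450.5, -196.9, 9.1]
ee_rot: [0.767, 0.641, -0.0, -0.0]
contact_force: [0.1, -0.1, -0.1]
finger_gap: 0.616
```

Call:
move_arm(steps="0 0 -0.15 0 5; 0 0 -0.15 0 5")

```text
t: 14.65
eef_pos: [450.5, -196.9, 7.7]
ee_rot: [0.767, 0.641, -0.0, -0.0]
contact_force: [-0.9, 0.9, -0.1]
finger_gap: 0.617
```

Call:
move_arm(steps="0 0 -0.15 0 5; 0 0 -0.15 0 5")

```text
t: 14.85
eef_pos: [450.5, -196.9, 6.2]
ee_rot: [0.767, 0.641, -0.0, -0.0]
contact_force: [0.2, 0.2, -0.2]
finger_gap: 0.617
```

Call:
move_arm(steps="0 0 -0.1 0 5; 0 0 -0.1 0 5")

```text
t: 15.05
eef_pos: [450.6, -196.9, 5.2]
ee_rot: [0.767, 0.641, -0.0, -0.0]
contact_force: [-0.2, 0.2, -0.5]
finger_gap: 0.612
```

Call:
move_arm(steps="0 0 -0.1 0 5; 0 0 -0.1 0 5")

```text
t: 15.25
eef_pos: [450.6, -196.9, 4.2]
ee_rot: [0.767, 0.642, -0.0, -0.0]
contact_force: [-0.6, 1.2, -1.2]
finger_gap: 0.616
```

Call:
move_arm(steps="0 0 -0.1 0 5; 0 0 -0.1 0 5")

```text
t: 15.45
eef_pos: [450.6, -196.9, 3.2]
ee_rot: [0.767, 0.641, -0.0, -0.0]
contact_force: [0.2, 1.0, -0.4]
finger_gap: 0.612
```

Call:
move_arm(steps="0 0 -0.1 0 5; 0 0 -0.1 0 5")

```text
t: 15.65
eef_pos: [450.6, -196.9, 2.9]
ee_rot: [0.767, 0.641, 0.0, -0.0]
contact_force: [-3.0, 0.1, 11.3]
finger_gap: 0.613
```

Call:
move_arm(steps="0 0 0.05 0 5; 0 0 0.05 0 6.4; 0 0 0.05 0 7; 0 0 0.05 0 9.18; 0 0 0.05 0 9.18; 0 0 0.05 0 9.18; 0 0 0.05 0 9.18; 0 0 0.05 0 9.18")

```text
t: 16.45
eef_pos: [450.6, -197.0, 2.8]
ee_rot: [0.767, 0.641, -0.0, 0.0]
contact_force: [0.2, 0.1, 0.2]
finger_gap: 0.999
```

Call:
move_arm(steps="0 0 1 0 9.18; 0 0 3 0 9.18; 0 0 6 0 9.18; 0 0 10 0 9.18; -1 3 14 0 9.18; -2 8 16 0 9.18; -2 13 16 0 9.18; -2 18 16 0 9.18; -2 22 16 0 9.18; -2 22 16 0 9.18")

```text
t: 17.45
eef_pos: [430.4, 29.0, 163.5]
ee_rot: [0.764, 0.645, 0.001, -0.001]
contact_force: [0.3, -0.3, -0.5]
finger_gap: 1.0
```

```bash
python3 - <<'E'
from h import *
from rig import env
for n in["scene","top"]: cv2.imwrite(f"pics/{n}10.png",vision.camera(n)[:,:,::-1])
o=env.get_obs();print(o["t"],o["eef_pos"],o["contact_force"])
crop("pics/scene10.png","pics/c21.png",130,160,130,100,6)
E
```

```text
17.55 [430.52427923  23.7325417  163.32811199] [-0.30937981 -0.35580311 -0.57347992]
```

View pics/c21.png

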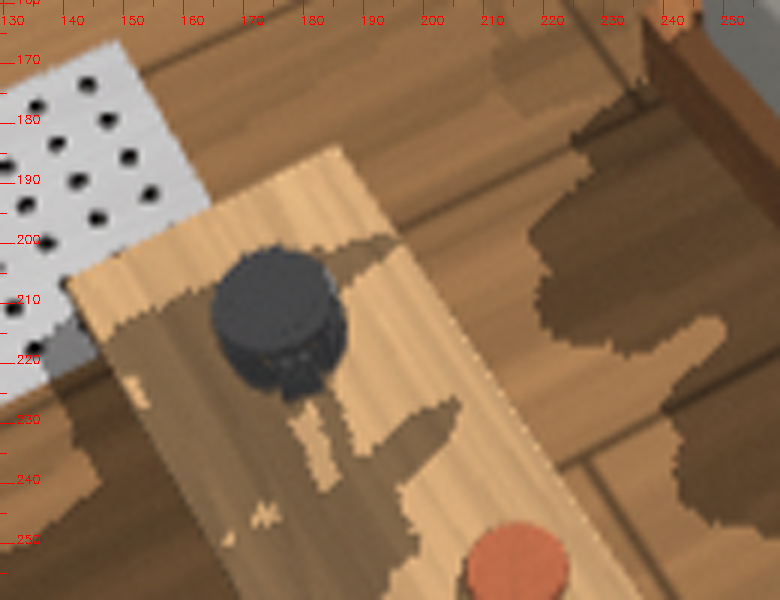

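View pics/top10.png

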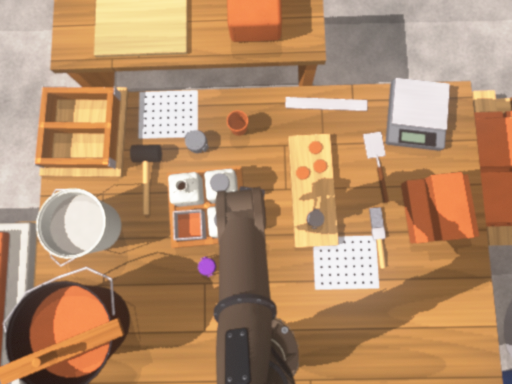

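The cap stands upright and flat on the clear end of the plank, at scene px (176,211) and top px (315,218). It sits wholly on the wood. The discs, mallet, cup, brush and trowel are where they were, and the robot is touching nothing.

Call:
move_arm(steps="0 0 0 0 9.18; 0 0 0 0 9.18")

```text
t: 17.75
eef_pos: [430.6, 21.6, 163.0]
ee_rot: [0.768, 0.64, -0.0, 0.0]
contact_force: [-0.7, -0.3, 0.0]
finger_gap: 1.003
```

```bash
python3 -c "
from rig import env
o=env.get_obs();print(o['t'],o['contact_force'],abs(o['dq']).max());print(env.close_job())"
```

```text
17.75 [-0.71617765 -0.26007134  0.02311286] 0.004128273688371946
the job is handed in; nothing more can be done
None
```

The safety cap is off the oxide jar and stands upright and flat on the clear end of the plank, at about x 450, y -197 mm. I squeezed both tabs in at 25 N (the gap read 56 mm, so fully in), turned the cap about 75° anticlockwise and lifted it off. I then lowered it until it touched at about 11 N, and handed the job in at 17.75 s.

**Last checks:** The final pictures show the jar's neck open and the cap wholly on the wood. The discs and the other loose things looked unmoved by eye. The arm was at rest and the contact force was near zero.

**What disagreed:** The reported fingertip position (TCP) was about 35 mm lower than the fingertips seen in the images. My first closing therefore passed just above the cap without gripping anything. I then found the height by touching the closed fingers on the cap's top, which pressed on it with about 20 N, and took later heights relative to that.

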